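# Roll a carton into the squaring corner and hold it there

### The job

The sealed carton stands askew at the open end of the roller track. Roll it along the rollers into the bay at the other end, without lifting it off them or tipping it, and press it squarely into the corner so that its end lies against the end stop and its side against the side fence at the same time. Finish while still holding it firmly pressed against both, and leave the bottle, paper core, caps and pen beside the track where they are.

Things in the scene. Friction and masses are not known exactly. Their poses are not given: they have to be found in the camera images.
- track: Fixed roller track, 360 long x 180 wide mm. Origin at the middle of its underside (table height); +x along the direction of travel (open end to end stop), +y across to the side fence's side, z up. 13 free-turning steel rollers (18 mm thick, 150 mm long, axes along y, pitch 27.5 mm), tops 37 mm above the table; side rails at y = -83 and +83 mm end 3 mm lower.
- end_stop: Fixed upright steel plate across the track's end, 6 mm thick, from 2 to 40 mm above the roller tops, from the -y rail to 40 mm on the +y side of the middle. Origin on its contact face (looks to -x), on the track's middle line at roller-top height; axes parallel to the track's. Small black clamp knob behind it on the -y rail. Its place along the track varies.
- side_fence: Fixed steel fence along the +y side of the bay, 170 mm long, 6 mm thick, from 3 to 39 mm above the roller tops, with a flared lead-in at its entry. Origin on its contact face (looks to -y) at mid length, at roller-top height; axes parallel to the track's. Two clamp feet with black knobs behind it. How far across the rollers it is clamped varies.
- carton: Loose sealed cardboard carton, 110 long (x) x 58 wide (y) x 95 mm high, 0.25 to 0.5 kg, upright on the rollers near the open end, turned up to 13 degrees off the track's line. Origin at the centre of its underside, z up. Stiff enough to grip across its width. Its top 55 mm stand above the fences, free to hold or push. It rolls easily along the track, but sliding it across the rollers takes 2 to 6 N.
- bottle_front: Filled sauce bottle with label and cap, 54 mm diameter, 166 mm high, standing on the table behind the side fence (bystander). Origin at the centre of its underside.
- label_core: Empty white paper core, 44 mm diameter, 48 mm high, standing on the table behind the side fence (bystander). Origin at the centre of its underside.
- cap_1: Loose screw cap, 29 mm diameter, 17 mm high, on the table along the -y side of the track (bystander). Origin at the centre of its underside.
- cap_stray: Another such cap on the same side, nearer the end stop (bystander). Origin at the centre of its underside.
- pen_click: Pen, 145 mm long, 12 mm thick, lying on the table on the +y side of the track, near the open end (bystander). Origin at the centre of its underside.

How it is judged:
By the outcome, as a careful person would: the job done as asked, in the order asked, and still so for the second after the job is handed in, while the arm keeps its last pose, push and grip.
It also fails if it takes over 38 s, if anything falls off the work surface, if the arm or the gripper's body presses on something with over 40 N, if the wrist force passes 120 N, or if a joint passes its speed limit or range.

### The arm

A 7-joint arm with a two-finger parallel gripper is mounted at the origin on the work surface; the furniture and walls round the work are solid. World frame = base frame: x ahead of the robot, y to its left, z up, the work surface at z = 0. Lengths are in m, angles in rad, forces in N, time in s.
With the tool pointing down it reaches from about 0.425 to 0.925 m from the base axis. Payload 6.8 kg.
Tool frame: the origin (TCP) lies at the very end of the fingers, on their centre line; the grasp point (between the pads) lies 19 mm behind it; z points along the fingers, y is the line along which they close (so a half turn about z gives the same grasp; the last joint's range is limited). The gripper opens to 85 mm and grips with 20 to 120 N. Pads are 22 mm wide; open, the fingers measure 114 mm over their backs; the gripper's body (76 mm by 85 mm) begins 54 mm behind the grasp point. The pads swing forward as they close: fully open they stand 13 mm farther back than shut.
Start: joints at [-1.429, 0.477, 0.022, 1.555, -0.011, 1.109, -0.083], TCP at [0.167, 0.654, 0.231] pointing down, gripper open.
Joint ranges: [-2.96, 2.96], [-0.34, 2.1], [-1.41, 1.46], [0.24, 2.44], [-1.37, 4.51], [0.17, 1.92], [-2.96, 2.96]. Speed limits (rad/s): [2.39, 2.39, 3.14, 3.14, 3.14, 3.14, 3.14].

### API

Orientations are given as a unit quaternion [w, x, y, z].
In Python, from station import bot gives the robot as it stands.
- The arm moves only by the tool jog_arm, never from a script. Its argument "motion" is a list of rows, each a list of 7 numbers: the turn, a rotation vector about the tool's x, y, z in rad, then the shift along the tool's x, y, z in mm, then the finger opening in mm, from 0 to 85.4. A call has 1 to 10 rows; each row is the pose to reach, as a shift and turn from the pose commanded when the call began, along the tool's axes at that moment; what a row does not reach only later rows make up. A row lasts 1/8 s, in which the tool goes at most 62.5 mm and 10.7 degrees, less where a joint would pass 70% of its speed; a pose out of reach is approached as far as the arm can. A call with a gripper value outside its range is refused whole. The fingers move at their own pace and stop on an object; "grip_force" is the grip in N (left out, the last holds). Time passes only in rows, so rows that repeat a pose let the fingers close. It gives the time, the measured TCP pose, the force, the opening and the grip force at its end, in the units of the state.
- bot.get_obs(): the state, without advancing time (a new reading comes with each control period).
- bot.read_camera(name): name is "scene" or "top"; returns a dict with "pixels" (400x640x3 uint8, red, green, blue), "camera_matrix" (3x3 intrinsics, pixels), "T" (4x4, takes a point from camera to world coordinates). Camera axes: x right, y down, z forward; pixel columns grow to the right and rows downward; lengths in m; the calibration is good to about 2 mm. A picture is of the moment at which its call begins. There is no depth.
- bot.hand_in(): hands the job in; it is judged then, once.
Trained networks look in a picture, given as the dict that the camera call returned (one of the last four; its "shot" number tells which), for a name from the list of things; names that differ only in an ending like _2 or _b are one class to them, and where a whole thing is asked for, a point or a joint stands for the part that bears it (a point fixed in the world has none). Each returns a list of dicts, best first, with "score" (0 to 1); they miss things now and then, are a little off and sometimes report something else, mostly with a low value. They report only what shows in the picture. A call takes as long as a camera call.
- bot.spot_in(thing, picture): "xy" ([column, row] in pixels, amid what is visible of it).
- bot.tip_of(thing, picture): "xy" ([column, row] in pixels: a listed point, or the origin of a listed thing).
The state is a dict: "t": time; "q": joint angles; "joint_vel": joint speeds; "joint_torque": joint torques, N m; "eef_pos": TCP position; "tool_rot": TCP orientation; "contact_force": force on the tool from outside, world axes, zero at the start; "torque": the same for the moment, N m; "gripper_width": opening from 0.0 (shut) to 1.0 (fully open); "grasp_force": force on a finger pad.
Only numpy, scipy, OpenCV 4.12 (cv2) and the standard library are available. Lean on these libraries where they do the work, as an engineer would, in place of code of your own. Each camera call takes 0.05 s, during which the arm holds its last target. There are 200 camera calls.

## Working session

There is one attempt and no reset: what is moved stays moved. The work goes in short steps, Python scripts to look and compute and a tool call to move; the robot and the scene stay as the last step left them, time stands still between calls to the robot, and variables do not carry over. Pictures are saved under pics/ and viewed, at most 10 in all, crops included, and the job is handed in when it is done.

Besides the shell and the picture viewer there is one more tool, called after "Call:" in YAML: its name, and indented under it one key for each argument. jog_arm: Moves the arm, as the interface text tells. Its arguments: {"type":"object","properties":{"motion":{"type":"array"},"grip_force":{"type":"number"}},"required":["motion"]}

```bash
mkdir -p pics; cat > h.py <<'E'
import numpy as np,cv2
from station import bot
def ray(p,xy,z):
    K=np.array(p["camera_matrix"]);T=np.array(p["T"])
    d=T[:3,:3]@np.linalg.solve(K,[xy[0],xy[1],1]);o=T[:3,3]
    return o+d*(z-o[2])/d[2]
def proj(p,X):
    K=np.array(p["camera_matrix"]);T=np.array(p["T"])
    c=K@(T[:3,:3].T@(np.array(X)-T[:3,3]));return c[:2]/c[2]
def save(p,n,s=1): cv2.imwrite(n,cv2.resize(p["pixels"][:,:,::-1],None,fx=s,fy=s))
E
python3 - <<'E'
from h import *
o=bot.get_obs();print({k:np.round(v,3) for k,v in o.items()})
for c in("scene","top"):
    p=bot.read_camera(c);save(p,f"pics/{c}0.png",1.25);print(c,np.round(p["T"],3).tolist())
    for t,z in(("track",0),("end_stop",.037),("side_fence",.037),("carton",.037),("bottle_front",0),("label_core",0),("cap_1",0),("pen_click",0)):
        r=bot.tip_of(t,p)
        print(t,[(np.round(d["xy"],1).tolist(),round(d["score"],2),np.round(ray(p,d["xy"],z),3).tolist()) for d in r[:2]])
E
```

```text
{'t': np.float64(0.0), 'q': array([-1.429,  0.478,  0.022,  1.556, -0.012,  1.109, -0.083]), 'joint_vel': array([-0.002,  0.002, -0.001, -0.   ,  0.   ,  0.001, -0.001]), 'joint_torque': array([-0.0000e+00, -5.9644e+01,  1.6080e+00, -2.8120e+01,  1.2000e-02,
        9.0000e-03,  0.0000e+00]), 'eef_pos': array([0.167, 0.653, 0.23 ]), 'tool_rot': array([-0.   ,  0.125,  0.992, -0.001]), 'contact_force': array([ 0.147,  0.221, -0.189]), 'torque': array([-0.015, -0.065,  0.04 ]), 'grasp_force': np.float64(0.0), 'gripper_width': np.float64(0.997)}
scene [[-0.735, -0.491, 0.467, 0.208], [-0.678, 0.523, -0.517, 0.294], [0.009, -0.697, -0.717, 0.671], [0.0, 0.0, 0.0, 1.0]]
track [([326.6, 238.6], 0.63, [0.573, -0.118, 0.0])]
end_stop [([375.3, 193.8], 0.71, [0.56, -0.243, 0.037])]
side_fence [([322.5, 174.3], 0.2, [0.672, -0.214, 0.037])]
carton [([292.2, 255.8], 0.88, [0.57, -0.027, 0.037])]
bottle_front [([282.7, 193.5], 0.73, [0.72, -0.145, 0.0]), ([322.3, 172.1], 0.5, [0.705, -0.248, 0.0])]
label_core [([323.9, 171.4], 0.69, [0.704, -0.252, 0.0])]
cap_1 [([363.1, 284.4], 0.54, [0.459, -0.086, 0.0])]
pen_click [([238.6, 227.3], 0.53, [0.715, -0.024, 0.0])]
top [[0.023, -0.994, 0.105, 0.521], [-0.999, -0.026, -0.027, -0.122], [0.029, -0.104, -0.994, 0.906], [0.0, 0.0, 0.0, 1.0]]
track [([301.0, 203.7], 0.84, [0.588, -0.111, 0.0])]
end_stop [([361.9, 214.4], 0.65, [0.565, -0.249, 0.037])]
side_fence [([338.4, 190.5], 0.89, [0.618, -0.195, 0.037]), ([315.3, 144.5], 0.57, [0.722, -0.14, 0.037])]
carton [([265.7, 205.9], 0.97, [0.578, -0.032, 0.037])]
bottle_front [([314.0, 146.4], 0.88, [0.726, -0.138, 0.0]), ([305.1, 207.5], 0.73, [0.579, -0.12, 0.0])]
label_core [([312.7, 146.6], 0.65, [0.725, -0.135, 0.0]), ([357.4, 156.1], 0.62, [0.705, -0.242, 0.0])]
cap_1 [([284.9, 256.9], 0.66, [0.464, -0.077, 0.0]), ([360.0, 215.0], 0.59, [0.565, -0.25, 0.0])]
pen_click [([266.0, 144.5], 0.53, [0.727, -0.024, 0.0])]
```

View pics/scene0.png

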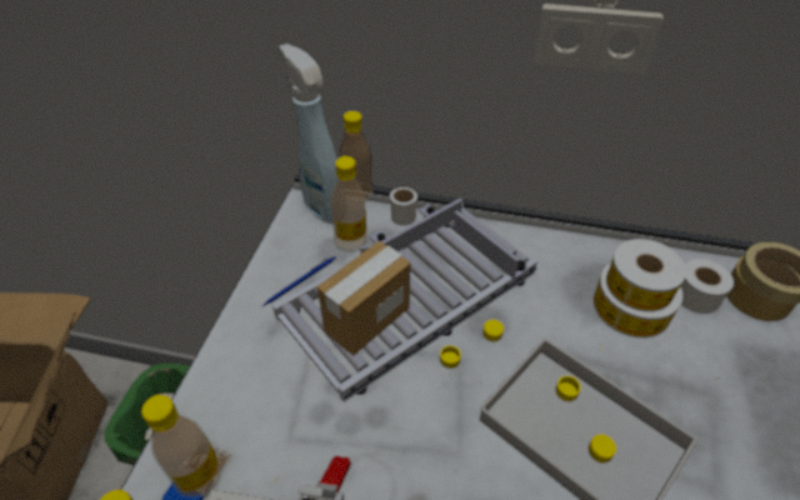

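```bash
python3 - <<'E'
import cv2
i=cv2.imread("pics/top0.png");i=cv2.resize(i[130:380,230:530],None,fx=2.4,fy=2.4,interpolation=cv2.INTER_CUBIC);cv2.imwrite("pics/topc.png",i)
E
```

```text
(no output)
```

View pics/topc.png

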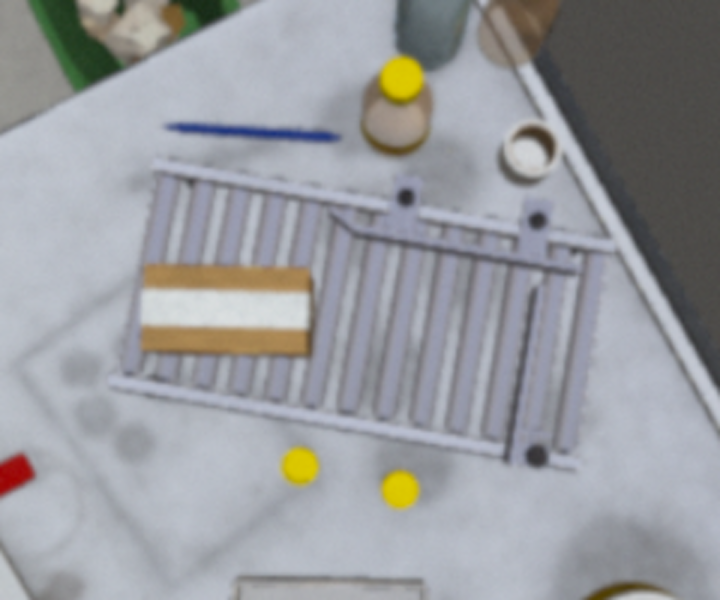

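The scene shows the carton at about (365,300) at the track's open end. In the top crop, its top face spans (142,266)-(310,353), the fence runs (355,236)-(578,270), and the end stop (537,285)-(510,460). The caps, bottle, core and pen all stand clear beside the track.

```bash
python3 - <<'E'
from h import *
p=bot.read_camera("top")
f=lambda c,z:ray(p,((230+c[0]/2.4)/1.25,(130+c[1]/2.4)/1.25),z)[:2]
for n,z,cs in(("railU",.034,[(155,163),(612,245)]),("railL",.034,[(112,382),(575,465)]),("fence",.076,[(360,239),(575,272)]),("stop",.077,[(533,285),(508,460)]),("carton",.132,[(143,266),(311,266),(309,355),(141,351)])):
    P=[f(c,z) for c in cs];d=P[1]-P[0]
    print(n,np.round(P,4).tolist(),"len",np.linalg.norm(d).round(4),"ang",np.degrees(np.arctan2(d[1],d[0])).round(2),"mean",np.mean(P,0).round(4))
E
```

```text
railU [[0.6852, 0.0402], [0.632, -0.3084]] len 0.3527 ang -98.68 mean [ 0.6586 -0.1341]
railL [[0.5194, 0.0645], [0.4659, -0.2813]] len 0.35 ang -98.79 mean [ 0.4927 -0.1084]
fence [[0.626, -0.1169], [0.6062, -0.2727]] len 0.157 ang -97.25 mean [ 0.6161 -0.1948]
stop [[0.5959, -0.2422], [0.4711, -0.2258]] len 0.1259 ang 172.53 mean [ 0.5335 -0.234 ]
carton [[0.5969, 0.0267], [0.5998, -0.085], [0.5404, -0.0855], [0.5404, 0.0254]] len 0.1118 ang -88.49 mean [ 0.5694 -0.0296]
```

```bash
cat >> h.py <<'E'
from scipy.spatial.transform import Rotation as R
def rel(pos,yang):
    o=bot.get_obs();q=o["tool_rot"];A=R.from_quat([q[1],q[2],q[3],q[0]])
    a=np.radians(yang);y=np.array([np.cos(a),np.sin(a),0]);z=np.array([0,0,-1.]);B=R.from_matrix(np.c_[np.cross(y,z),y,z])
    print("t",round(float(o["t"]),2),"pos",np.round(o["eef_pos"],4),"F",np.round(o["contact_force"],1),"w",o["gripper_width"],"rel",(A.inv()*B).as_rotvec().round(3),(A.inv().apply(np.array(pos)-o["eef_pos"])*1000).round(1))
E
python3 -c "
from h import *
rel([.5694,-.0296,.20],.7)"
```

```text
t 0.95 pos [0.1669 0.6541 0.2314] F [-0.4  0.3 -0.4] w 1.0008976756705756 rel [ 0.    -0.     1.309] [-559.1 -562.9   31.3]
```

Call:
jog_arm:
  motion:
    - [0,0,0.13,-56,-56,0,85]
    - [0,0,0.25,-103,-104,0,85]
    - [0,0,0.35,-147,-148,0,85]
    - [0,0,0.46,-191,-192,0,85]
    - [0,0,0.57,-235,-236,0,85]
    - [0,0,0.68,-279,-281,0,85]
    - [0,0,0.78,-323,-325,0,85]
    - [0,0,0.88,-367,-369,0,85]
    - [0,0,0.98,-411,-413,0,85]
    - [0,0,1.08,-455,-457,0,85]

```text
t: 2.2
eef_pos: [0.4855, 0.1143, 0.2318]
tool_rot: [0.0, 0.618, 0.786, 0.001]
contact_force: [0.6, 1.2, 0.4]
gripper_width: 0.998
grasp_force: 0.0
```

```bash
python3 -c "
from h import *
rel([.5694,-.0296,.17],.7)"
```

```text
t 2.2 pos [0.4855 0.1143 0.2318] F [0.6 1.2 0.4] w 0.9984248953238131 rel [ 0.001 -0.001  0.226] [-159.6   47.5   61.8]
```

Call:
jog_arm:
  motion:
    - [0,0,0.1,-53,16,15,85]
    - [0,0,0.226,-106,32,35,85]
    - [0,0,0.226,-159,48,62,85]
    - [0,0,0.226,-159,48,62,85]
    - [0,0,0.226,-159,48,62,85]

```text
t: 2.82
eef_pos: [0.5691, -0.0267, 0.1692]
tool_rot: [-0.0, 0.702, 0.712, -0.0]
contact_force: [-0.1, -0.7, 0.3]
gripper_width: 0.999
grasp_force: 0.0
```

```bash
python3 -c "
from h import *
p=bot.read_camera('top');i=p['pixels'][90:320,170:450,::-1];cv2.imwrite('pics/t1.png',cv2.resize(i,None,fx=2.5,fy=2.5))
p=bot.read_camera('scene');i=p['pixels'][100:340,170:450,::-1];cv2.imwrite('pics/s1.png',cv2.resize(i,None,fx=2.5,fy=2.5))
rel([.5694,-.0296,.085],.7)"
```

```text
t 2.92 pos [ 0.5692 -0.0254  0.1698] F [0.8 0.9 0.6] w 0.9975980135704826 rel [ 0.001 -0.001  0.005] [-4.3  0.  84.8]
```

View pics/s1.png

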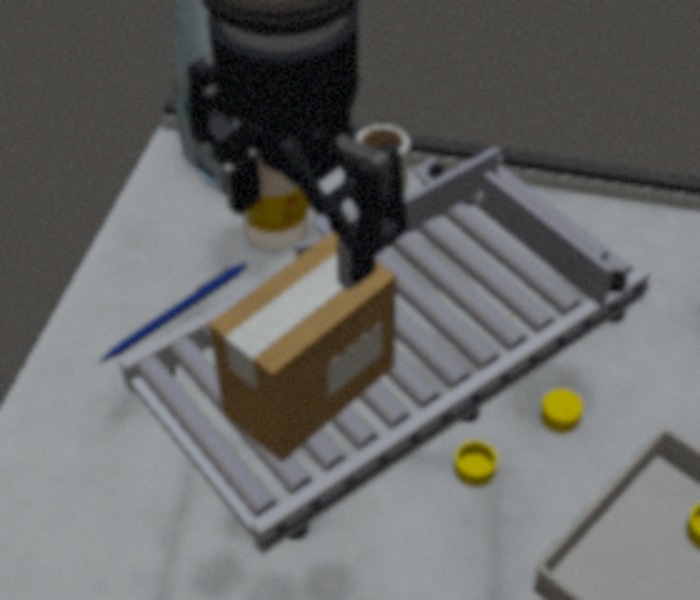

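The picture shows the open fingers straddling the carton's top at about (300,290), with the far finger hidden behind it and the near one at (365,230). The carton hasn't moved. Next I descend and grip.

Call:
jog_arm:
  motion:
    - [0,0,0.005,-2,0,25,85]
    - [0,0,0.005,-2,0,50,85]
    - [0,0,0.005,-2,0,75,85]
    - [0,0,0.005,-2,0,85,85]
    - [0,0,0.005,-2,0,85,85]
    - [0,0,0.005,-2,0,85,50]
    - [0,0,0.005,-2,0,85,50]
    - [0,0,0.005,-2,0,85,50]
    - [0,0,0.005,-2,0,85,50]
    - [0,0,0.005,-2,0,85,50]
  grip_force: 40

```text
t: 4.18
eef_pos: [0.5699, -0.029, 0.0854]
tool_rot: [0.0, 0.704, 0.711, 0.001]
contact_force: [-3.0, -0.4, 6.8]
gripper_width: 0.68
grasp_force: 43.5
```

```bash
python3 -c "
from h import *
print(bot.get_obs()['grasp_force'])
u=np.array([-.1426,-.9898]);v=np.array([.9898,-.1426])
for s,vv in((.055,.6),(.0905,.6035)): rel([*(u*s+v*vv),.085],-8.2)"
```

```text
43.49255919456482
t 4.17 pos [ 0.5699 -0.029   0.0854] F [-3.  -0.4  6.8] w 0.6804997886938811 rel [ 0.002 -0.001  0.153] [-111.2   15.     0.4]
t 4.17 pos [ 0.5699 -0.029   0.0854] F [-3.  -0.4  6.8] w 0.6804997886938811 rel [ 0.002 -0.001  0.153] [-146.8   13.1    0.3]
```

Call:
jog_arm:
  motion:
    - [0,0,0.05,-1,5,0,50]
    - [0,0,0.1,-3,14,0,50]
    - [0,0,0.153,-5,24,0,50]
    - [0,0,0.153,-5,31,0,50]
    - [0,0,0.153,-25,28,0,50]
    - [0,0,0.153,-49,24,0,50]
    - [0,0,0.153,-74,20,0,50]
    - [0,0,0.153,-99,17,0,50]
    - [0,0,0.153,-111,15,0,50]
    - [0,0,0.153,-111,15,0,50]

```text
t: 5.42
eef_pos: [0.5839, -0.1421, 0.0854]
tool_rot: [-0.0, 0.757, 0.654, -0.001]
contact_force: [-6.8, 0.3, 11.4]
gripper_width: 0.675
grasp_force: 44.0
```

```bash
python3 -c "
from h import *
p=bot.read_camera('top');i=p['pixels'][130:310,250:450,::-1];cv2.imwrite('pics/t2.png',cv2.resize(i,None,fx=3,fy=3))
p=bot.read_camera('scene');i=p['pixels'][120:320,230:450,::-1];cv2.imwrite('pics/s2.png',cv2.resize(i,None,fx=3,fy=3,interpolation=2))
u=np.array([-.1426,-.9898]);v=np.array([.9898,-.1426])
e=bot.get_obs()['eef_pos'][:2];print(e@u,e@v)
for s,vv in((.0905,.6035),): rel([*(u*s+v*vv),.085],-8.2)"
```

```text
0.05638964887998582 0.598279405256441
t 5.53 pos [ 0.5841 -0.1411  0.0854] F [-6.2 -0.1 11.4] w 0.6774145121044158 rel [-0.001 -0.    -0.002] [-34.1   5.3   0.4]
```

View pics/s2.png

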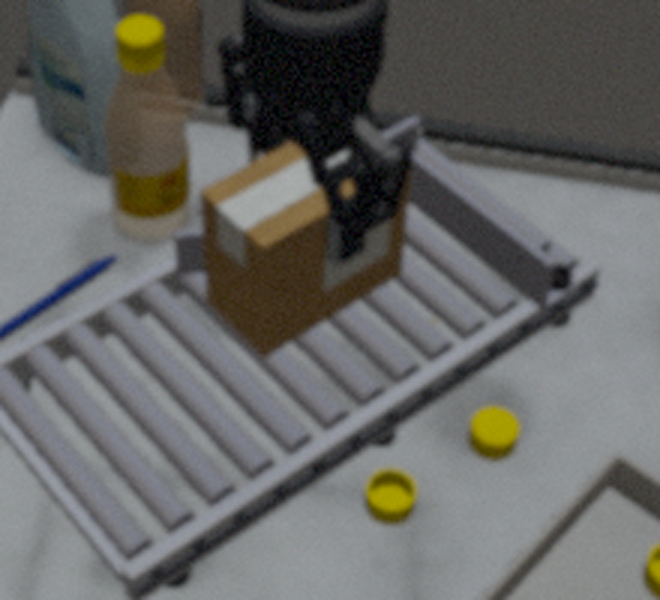

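View pics/t2.png

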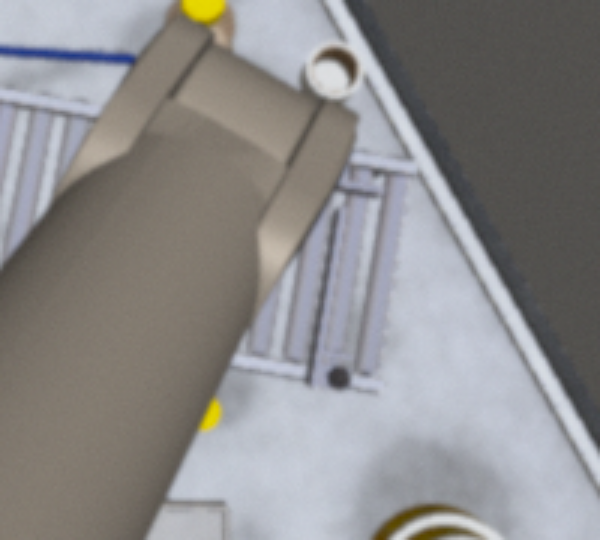

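The carton at (300,260) is upright, lined up with the track, just inside the fence's lead-in, and about 43 mm short of the stop. The bystanders haven't moved. I continue forward.

Call:
jog_arm:
  motion:
    - [0,0,0,-12,1,0,50]
    - [0,0,0,-24,3,0,50]
    - [0,0,0,-34,5,0,50]
    - [0,0,0,-37,5,0,50]
    - [0,0,0,-37,5,0,50]

```text
t: 6.15
eef_pos: [0.5835, -0.1783, 0.0854]
tool_rot: [-0.001, 0.756, 0.654, -0.001]
contact_force: [-7.4, -0.1, 12.1]
gripper_width: 0.676
grasp_force: 44.1
```

Call:
jog_arm:
  motion:
    - [0,0,0,-1,0,0,50]
    - [0,0,0,-2,0,0,50]
    - [0,0,0,-3,0,0,50]
    - [0,0,0,-3,0,0,50]

```text
t: 6.65
eef_pos: [0.5831, -0.1806, 0.0854]
tool_rot: [-0.001, 0.756, 0.654, -0.0]
contact_force: [-6.8, 2.0, 12.2]
gripper_width: 0.671
grasp_force: 44.2
```

Call:
jog_arm:
  motion:
    - [0,0,0,-0.5,1,0,50]
    - [0,0,0,-1,2,0,50]
    - [0,0,0,-1.5,3,0,50]
    - [0,0,0,-1.5,3,0,50]

```text
t: 7.15
eef_pos: [0.5856, -0.1825, 0.0854]
tool_rot: [-0.001, 0.756, 0.654, -0.001]
contact_force: [-8.1, 1.3, 13.3]
gripper_width: 0.672
grasp_force: 44.3
```

Call:
jog_arm:
  motion:
    - [0,0,0,-0.5,1,0,50]
    - [0,0,0,-1,2,0,50]
    - [0,0,0,-1,2,0,50]

```text
t: 7.52
eef_pos: [0.5874, -0.1837, 0.0854]
tool_rot: [-0.001, 0.756, 0.654, -0.001]
contact_force: [-7.6, 1.6, 12.5]
gripper_width: 0.675
grasp_force: 44.3
```

Call:
jog_arm:
  motion:
    - [0,0,0,-0.5,1,0,50]
    - [0,0,0,-1,2,0,50]
    - [0,0,0,-1,2,0,50]

```text
t: 7.9
eef_pos: [0.5893, -0.185, 0.0854]
tool_rot: [-0.001, 0.756, 0.654, -0.001]
contact_force: [-7.6, 1.8, 13.6]
gripper_width: 0.677
grasp_force: 44.3
```

Call:
jog_arm:
  motion:
    - [0,0,0,-1,0.5,0,50]
    - [0,0,0,-2,1,0,50]
    - [0,0,0,-2,1,0,50]

```text
t: 8.28
eef_pos: [0.5897, -0.1871, 0.0854]
tool_rot: [-0.002, 0.756, 0.654, -0.001]
contact_force: [-9.2, 1.4, 14.3]
gripper_width: 0.669
grasp_force: 44.4
```

Call:
jog_arm:
  motion:
    - [0,0,0,-0.5,1,0,50]
    - [0,0,0,-1,2,0,50]
    - [0,0,0,-1,2,0,50]

```text
t: 8.65
eef_pos: [0.5899, -0.1871, 0.0854]
tool_rot: [-0.004, 0.756, 0.654, -0.001]
contact_force: [-15.3, 5.8, 21.1]
gripper_width: 0.674
grasp_force: 45.2
```

Call:
jog_arm:
  motion:
    - [0,0,0,-1,0,0,50]
    - [0,0,0,-2,0,0,50]
    - [0,0,0,-2,0,0,50]

```text
t: 9.02
eef_pos: [0.5899, -0.1873, 0.0854]
tool_rot: [-0.005, 0.756, 0.655, -0.0]
contact_force: [-15.8, 10.3, 22.2]
gripper_width: 0.676
grasp_force: 45.4
```

```bash
python3 -c "
from h import *
p=bot.read_camera('scene');i=p['pixels'][140:280,270:450,::-1];cv2.imwrite('pics/s3.png',cv2.resize(i,None,fx=4,fy=4,interpolation=2))
print(bot.get_obs()['torque'])"
```

```text
[ 1.83622783  3.14369303 -0.41168877]
```

View pics/s3.png

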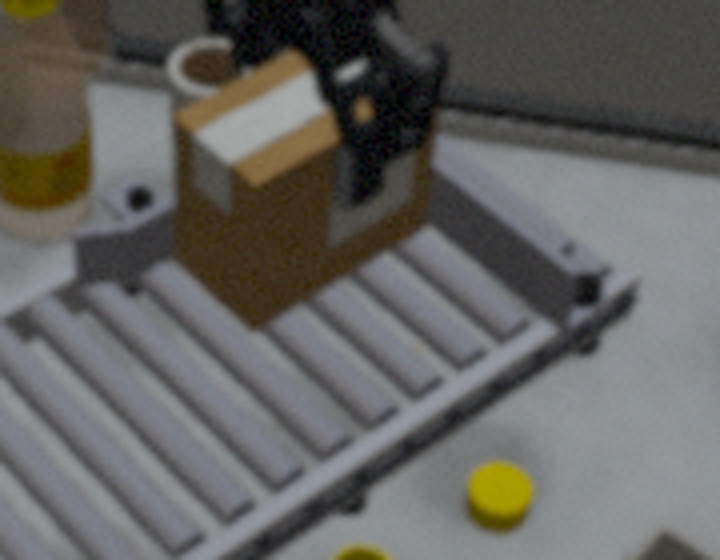

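The carton at (300,190) is upright and in the bay corner, with its front at the stop near (435,185). Both reaction forces are up. The z-torque suggests a small yaw error, so I ease the yaw.

Call:
jog_arm:
  motion:
    - [0,0,0.01,0,0,0,50]
    - [0,0,0.01,0,0,0,50]
    - [0,0,0.01,0,0,0,50]

```text
t: 9.45
eef_pos: [0.5899, -0.1874, 0.0854]
tool_rot: [-0.004, 0.758, 0.652, -0.001]
contact_force: [-14.8, 9.2, 23.0]
gripper_width: 0.677
grasp_force: 45.0
```

```bash
cat > s.py <<'E'
from h import *
o=bot.get_obs();q=o["tool_rot"];M=R.from_quat([q[1],q[2],q[3],q[0]]).as_matrix()
F=o["contact_force"][:2];e=o["eef_pos"][:2];u=np.array([-.1426,-.9898]);v=np.array([.9898,-.1426])
print("t",o["t"].round(2),"s,v",(e@u).round(4),(e@v).round(4),"Fs,Fv",(F@u).round(1),(F@v).round(1),"Tz",o["torque"][2].round(3),"yaw",np.degrees(np.arctan2(M[1,1],M[0,1])).round(2),"z",M[:,2].round(4))
E
python3 s.py
```

```text
Traceback (most recent call last):
  File "s.py", line 4, in <module>
    print("t",o["t"].round(2),"s,v",(e@u).round(4),(e@v).round(4),"Fs,Fv",(F@u).round(1),(F@v).round(1),"Tz",o["torque"][2].round(3),"yaw",np.degrees(np.arctan2(M[1,1],M[0,1])).round(2),"z",M[:,2].round(4))
              ^^^^^^^^^^^^
AttributeError: 'float' object has no attribute 'round'
```

```bash
sed -i 's/o\["t"\].round(2)/o["t"]/' s.py; python3 s.py
```

```text
t 9.45 s,v 0.1013 0.6106 Fs,Fv -7.0 -16.0 Tz 0.508 yaw -8.64 z [-0.0069  0.0059 -1.    ]
```

Call:
jog_arm:
  motion:
    - [0,0,0.01,0,0,0,50]
    - [0,0,0.01,0,0,0,50]
    - [0,0,0.01,0,0,0,50]

```text
t: 9.82
eef_pos: [0.5898, -0.1875, 0.0853]
tool_rot: [-0.004, 0.761, 0.648, -0.001]
contact_force: [-15.7, 9.3, 22.4]
gripper_width: 0.676
grasp_force: 45.2
```

```bash
python3 s.py
```

```text
t 9.825 s,v 0.1015 0.6105 Fs,Fv -7.0 -16.8 Tz 0.829 yaw -9.15 z [-0.0072  0.0055 -1.    ]
```

Call:
jog_arm:
  motion:
    - [0,0,0.01,0,0,0,50]
    - [0,0,0.01,0,0,0,50]
    - [0,0,0.01,0,0,0,50]

```text
t: 10.2
eef_pos: [0.5896, -0.1875, 0.0852]
tool_rot: [-0.005, 0.764, 0.645, -0.001]
contact_force: [-15.7, 8.3, 22.1]
gripper_width: 0.674
grasp_force: 47.0
```

```bash
python3 s.py
```

```text
t 10.2 s,v 0.1015 0.6103 Fs,Fv -5.9 -16.7 Tz 1.278 yaw -9.67 z [-0.0077  0.0053 -1.    ]
```

Call:
jog_arm:
  motion:
    - [-0.004,-0.003,-0.012,-0.3,0,0,50]
    - [-0.01,-0.007,-0.024,-0.7,0,0,50]
    - [-0.01,-0.007,-0.024,-1,0,0,50]
    - [-0.01,-0.007,-0.024,-1,0,0,50]

```text
t: 10.7
eef_pos: [0.5893, -0.1889, 0.0851]
tool_rot: [0.001, 0.759, 0.651, -0.0]
contact_force: [-14.1, 8.6, 20.7]
gripper_width: 0.675
grasp_force: 45.1
```

```bash
python3 s.py
```

```text
t 10.7 s,v 0.1029 0.6102 Fs,Fv -6.5 -15.1 Tz -0.881 yaw -8.69 z [ 0.0016 -0.002  -1.    ]
```

Call:
jog_arm:
  motion:
    - [0,0,0.006,-1,0,0,50]
    - [0,0,0.006,-2,0,0,50]
    - [0,0,0.006,-2,0,0,50]

```text
t: 11.08
eef_pos: [0.5892, -0.1898, 0.0851]
tool_rot: [0.001, 0.76, 0.65, 0.0]
contact_force: [-13.7, 10.3, 22.1]
gripper_width: 0.671
grasp_force: 45.3
```

```bash
python3 s.py
```

```text
t 11.075 s,v 0.1038 0.6103 Fs,Fv -8.2 -15.0 Tz -0.35 yaw -8.89 z [ 0.0013 -0.0011 -1.    ]
```

Call:
jog_arm:
  motion:
    - [0,0,0,-1,0,0,50]
    - [0,0,0,-2,0,0,50]
    - [0,0,0,-3,0,0,50]
    - [0,0,0,-3,0,0,50]
    - [0,0,0,-3,0,0,50]

```text
t: 11.7
eef_pos: [0.5894, -0.1898, 0.0851]
tool_rot: [-0.001, 0.759, 0.651, 0.001]
contact_force: [-13.9, 17.4, 24.3]
gripper_width: 0.679
grasp_force: 45.3
```

```bash
python3 s.py; python3 - <<'E'
from h import *
for c,b in (("scene",(150,260,290,430)),):
    p=bot.read_camera(c);i=p['pixels'][b[0]:b[1],b[2]:b[3],::-1];i=cv2.convertScaleAbs(i,alpha=1.7);cv2.imwrite('pics/s4.png',cv2.resize(i,None,fx=5,fy=5,interpolation=2))
E
```

```text
t 11.7 s,v 0.1038 0.6104 Fs,Fv -15.2 -16.2 Tz -0.646 yaw -8.82 z [ 0.0013  0.0026 -1.    ]
```

View pics/s4.png

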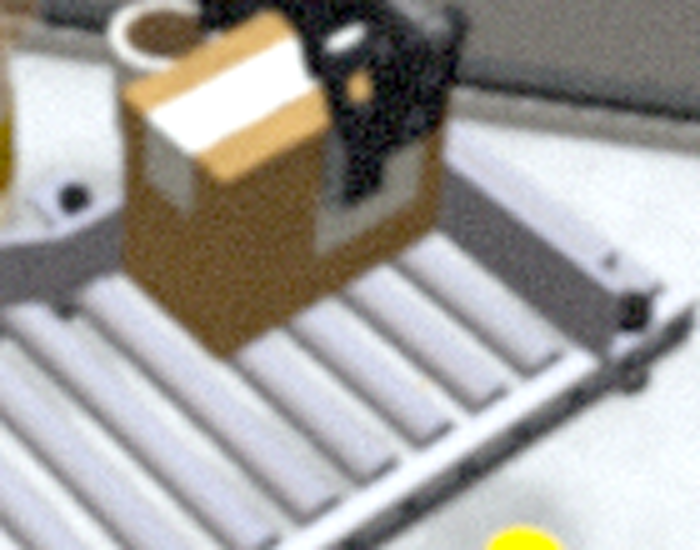

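The carton's front edge at (440,190) touches the stop and it stands upright. Reaction forces are about 15 N on both stop and fence. I trim the yaw torque towards zero.

Call:
jog_arm:
  motion:
    - [0,0,0.003,0,0.5,0,50]
    - [0,0,0.006,0,1,0,50]
    - [0,0,0.006,0,1,0,50]
    - [0,0,0.006,0,1,0,50]

```text
t: 12.25
eef_pos: [0.5894, -0.1899, 0.0851]
tool_rot: [-0.001, 0.761, 0.649, 0.001]
contact_force: [-18.1, 17.1, 26.3]
gripper_width: 0.677
grasp_force: 45.7
```

```bash
python3 s.py
```

```text
t 12.25 s,v 0.1039 0.6105 Fs,Fv -14.4 -20.4 Tz 0.268 yaw -9.02 z [-5.0e-04  2.6e-03 -1.0e+00]
```

Call:
jog_arm:
  motion:
    - [0,0,-0.002,0,0,0,50]
    - [0,0,-0.002,0,0,0,50]
    - [0,0,-0.002,0,0,0,50]
    - [0,0,-0.002,0,0,0,50]
    - [0,0,-0.002,0,0,0,50]
    - [0,0,-0.002,0,0,0,50]

```text
t: 13.0
eef_pos: [0.5894, -0.1899, 0.0851]
tool_rot: [-0.001, 0.76, 0.65, 0.001]
contact_force: [-17.2, 17.9, 27.6]
gripper_width: 0.673
grasp_force: 45.7
```

```bash
python3 s.py && python3 -c "
from station import bot
print(bot.hand_in())"
```

```text
t 13.0 s,v 0.1039 0.6105 Fs,Fv -15.2 -19.6 Tz -0.038 yaw -8.97 z [-5.0e-04  2.9e-03 -1.0e+00]
the job is handed in; nothing more can be done
None
```

I rolled the carton into the bay and handed the job in at 13 s, with the gripper still pressing it at about 15 N toward the end stop and 20 N toward the side fence; yaw torque was near zero, so it should be square, and the last pictures showed nothing disturbed beside the track.

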